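# Run a specimen jar along the fence into the reader

## Task

Push the wide white specimen jar sideways against the steel fence before it passes the yellow mark, then slide it along the fence, staying against it all the way, past the sprung blue side pad and into the reader until it sits firmly on the reader's sprung black contact foot, and leave it there upright and let go. How far the foot sticks out is set differently each time, so feel for it and push gently (never harder than 25 N on the jar); leave the tip box, the amber bottle and the tube rack where they are.

Things in the scene. Friction and masses are not known exactly. Their poses are not given: they have to be found in the camera images.
- jar: The specimen jar: upright white cylinder with a blue lid of the same diameter, 104 mm across and 64 mm tall, 0.35 to 0.6 kg, too wide to grip. Origin at the centre of its underside, z up. It starts 20 to 50 mm clear of the fence and before the yellow mark, and slides on the bench.
- fence: Fixed straight steel fence, 45 mm tall, 12 mm thick. Its frame: origin on the bench at the face the jar runs on; +x is the direction of travel, towards the reader; the face is the plane y = 0 and the jar stays at y < 0 (y = -52 mm when touching); z up. It runs from x = -300 to +260 mm.
- mark (a point): Centre of the yellow mark, 8 mm wide, on the fence (foot of the face, fence x = -70 mm). Before its centre passes this mark the jar must be brought against the fence (within 4 mm); past it the jar must never be more than 12 mm off the fence.
- reader: Fixed white reader, 150 mm tall, at the end of the lane. Axes parallel to the fence's; y = 0 is the plane of the fence face; x = 0 is the front face of its black intake nose (75 mm tall, y = -114 to +10 mm), which looks to -x. The white housing starts at x = 50 mm.
- nose (a point): Point on the nose's front face, at reader x = 0, y = -52, z = 30 mm, where the black contact foot (rubber disc, 32 mm across) stands out by 14 to 38 mm towards -x, a different length each time, not measured, fixed in use. The foot is sprung: yields at about 2 N, then 2 N more per mm, solid after 3.5 mm. The jar is seated when it stays pressed on the foot after the push ends.
- side_clamp: Fixed grey block, 30 mm tall, from y = -128 to -150 mm and x = -145 to -25 mm; its frame coincides with the reader's. It carries the sprung blue side pad, 40 mm tall, that faces the fence.
- pad (a point): Middle of the pad's flat face at rest (reader x = -72, y = -100 mm); the face runs from x = -115 to -30 mm, 4 mm closer to the fence than the jar is wide, with a slanted lead-in from x = -165 mm. It yields up to 14 mm away from the fence (3.5 N at first, 4.5 N with the jar in). Pushing the jar past it takes about 5 to 14 N before the foot is felt; it then grips the jar in place.
- tip_box: Bystander: loose orange pipette tip box, 90 x 60 mm, 44 mm tall, on the robot's side of the lane. Origin at the centre of its underside.
- reagent: Bystander: loose amber bottle, 48 mm across and 95 mm tall, behind the fence. Origin at the centre of its underside.
- tube_rack: Bystander: loose green rack with capped tubes, 160 x 50 mm and 66 mm tall, behind the fence. Origin at the centre of its underside.
Mind the look-alikes: they are no part of the job. Leave any green or pink look-alike of the jar alone.

How it is judged:
By the outcome, as a careful person would: the job done as asked, in the order asked, and still so for the second after the job is handed in, with the robot touching nothing.
It also fails if it takes over 69 s, if anything falls off the work surface, if the arm or the gripper's body presses on something with over 40 N, if the wrist force passes 120 N, or if a joint passes its speed limit or range.

## Robot

A 7-joint arm with a two-finger parallel gripper is mounted at the origin on the work surface. World frame = base frame: x ahead of the robot, y to its left, z up, the work surface at z = 0. Lengths are in m, angles in rad, forces in N, time in s.
With the tool pointing down it reaches from about 0.4 to 0.85 m from the base axis. Payload 4.5 kg.
Tool frame: the origin (TCP) lies at the very end of the fingers, on their centre line; the grasp point (between the pads) lies 19 mm behind it (tcp_to_grasp is the z of the grasp point in the tool frame, in m); z points along the fingers, y is the line along which they close (so a half turn about z gives the same grasp; the last joint's range is limited). The gripper opens to 88 mm and grips with 3 to 60 N. Pads are 18 mm wide; open, the fingers measure 123 mm over their backs; the gripper's body (75 mm by 187 mm) begins 45 mm behind the grasp point.
Start: joints at [1.149, 0.689, -0.195, 1.565, 0.157, 0.902, -0.215], TCP at [0.275, -0.561, 0.239] pointing down, gripper open.
Joint ranges: [-3.01, 3.01], [-0.46, 2.08], [-1.47, 1.51], [0.13, 2.56], [-1, 4.14], [0.04, 2.09], [-2.66, 2.66]. Speed limits (rad/s): [2.57, 2.57, 3.14, 3.14, 3.14, 3.14, 3.14].

## Interface

Orientations are given as a unit quaternion [x, y, z, w].
In Python, from plant import * gives the robot as it stands. The module is installed in compiled form; this text tells all that it offers.
- The arm moves only by the shell command python3 -m jog 'ROWS' [OPENING] [FORCE]. ROWS is JSON, a list that holds one entry, the list of rows, each a list of 6 numbers: the shift along the tool's x, y, z in m, then the turn, a rotation vector about the tool's x, y, z in rad. In form: [[[dx, dy, dz, ax, ay, az], ...]]. A call has 1 to 12 rows; each row shifts and turns the commanded pose from where the row before left it, along the tool's axes as they then stand; what a row does not reach is not made up. A row lasts 1/8 s, in which the tool goes at most 62.5 mm and 10.7 degrees, less where a joint would pass 70% of its speed; a pose out of reach is approached as far as the arm can. A call with a gripper value outside its range is refused whole. OPENING is the finger opening in m, from 0 to 0.0881, set as the call begins (- or left out, the last holds). The fingers move at their own pace and stop on an object; FORCE is the grip in N (left out, the last holds). Time passes only in rows, so rows that do not move let the fingers close. It gives the time, the measured TCP pose, the force, the opening and the grip force at its end, in the units of the state.
- get_state(): the state, without advancing time (a new reading comes with each control period).
- snapshot(name): name is "scene" or "side" or "wrist"; returns a dict with "frame" (420x560x3 uint8, red, green, blue), "mtx" (3x3 intrinsics, pixels), "xyz" and "orientation" of the camera in the world; the wrist camera has in their place "mount" (4x4, takes a point from camera to tool coordinates, whose origin is the TCP and whose axes are the flange's). Camera axes: x right, y down, z forward; pixel columns grow to the right and rows downward; lengths in m; the calibration is good to about 2 mm. A picture is of the moment at which its call begins: read the wrist's pose just before it. There is no depth.
- finish_job(): hands the job in; it is judged then, once.
The state is a dict: "clock": time; "q": joint angles; "qd": joint speeds; "joint_torque": joint torques, N m; "tool_pos": TCP position; "eef_rot": TCP orientation; "contact_force": force on the tool from outside, world axes, zero at the start; "moment": the same for the moment, N m; "opening": opening from 0.0 (shut) to 1.0 (fully open); "finger_force": force on a finger pad.
Only numpy, scipy, OpenCV 4.12 (cv2) and the standard library are available. Lean on these libraries where they do the work, as an engineer would, in place of code of your own. Each camera call takes 0.05 s, during which the arm holds its last target. There are 200 camera calls.

## Working session

There is one attempt and no reset: what is moved stays moved. The work goes in short steps, Python scripts to look and compute and a shell command to move; the robot and the scene stay as the last step left them, time stands still between calls to the robot, and variables do not carry over. Pictures are saved under pics/ and viewed, at most 10 in all, crops included, and the job is handed in when it is done.

```bash
mkdir -p pics; python3 - <<'E'
from plant import *
import cv2,json
s=get_state();print({k:s[k] for k in('clock','tool_pos','eef_rot','contact_force','opening')})
for n in('scene','side'):
    r=snapshot(n);cv2.imwrite(f'pics/{n}1.png',r['frame'][:,:,::-1]);print(n,r['mtx'],r['xyz'],r['orientation'])
E
```

```text
{'clock': 0.0, 'tool_pos': array([ 0.27477704, -0.56065562,  0.23790741]), 'eef_rot': array([ 9.74130162e-01,  2.25985792e-01, -2.85262914e-04, -8.76343133e-04]), 'contact_force': array([-0.38206151, -0.19711781,  0.42162609]), 'opening': 0.9984406834751781}
scene [[442.10287952   0.         281.02734274]
 [  0.         442.10287952 209.25651302]
 [  0.           0.           1.        ]] [1.22136349 0.40763597 0.62281821] [ 0.4434794   0.77744918 -0.3922388  -0.21224401]
side [[434.74576129   0.         277.78750791]
 [  0.         434.74576129 203.07759935]
 [  0.           0.           1.        ]] [0.4996188  0.83146155 0.56520605] [-0.04602788  0.87492557 -0.4818784   0.01341232]
```

View pics/scene1.png

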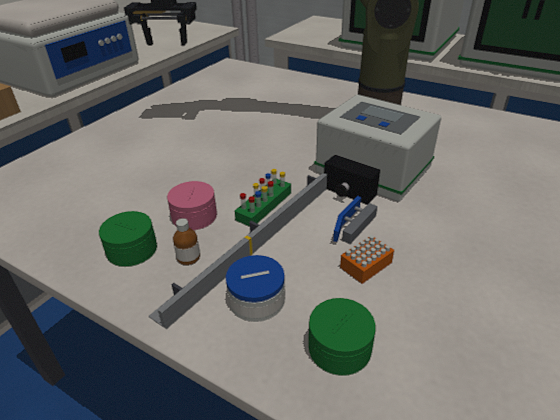

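View pics/side1.png

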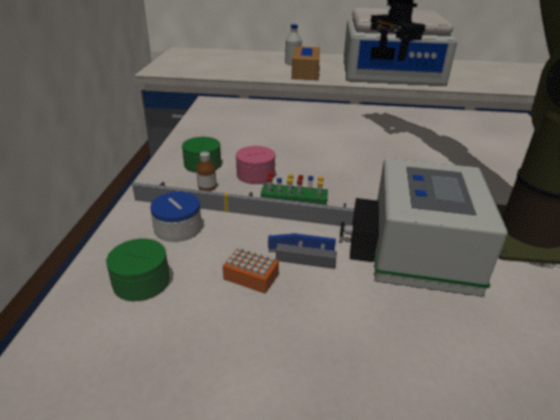

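The scene view shows one white jar with a blue lid at (255,287). The look-alikes are green at (128,238) and (342,335) and pink at (192,205). Only the first fits the description, because it is white with a blue lid and stands before the yellow mark (249,245) on the lane side. The reader is at (375,150), the pad at (348,218), the foot at (345,190) and the tip box at (367,258). The side view shows the same layout, with the jar at (176,215). I'll confirm with one enlarged crop from each camera.

```bash
python3 - <<'E'
import cv2
a=cv2.imread('pics/scene1.png')[150:350,140:400];cv2.imwrite('pics/c1.png',cv2.resize(a,(780,600),interpolation=cv2.INTER_CUBIC))
a=cv2.imread('pics/side1.png')[170:300,125:385];cv2.imwrite('pics/c2.png',cv2.resize(a,(780,390),interpolation=cv2.INTER_CUBIC))
E
```

```text
(no output)
```

View pics/c1.png

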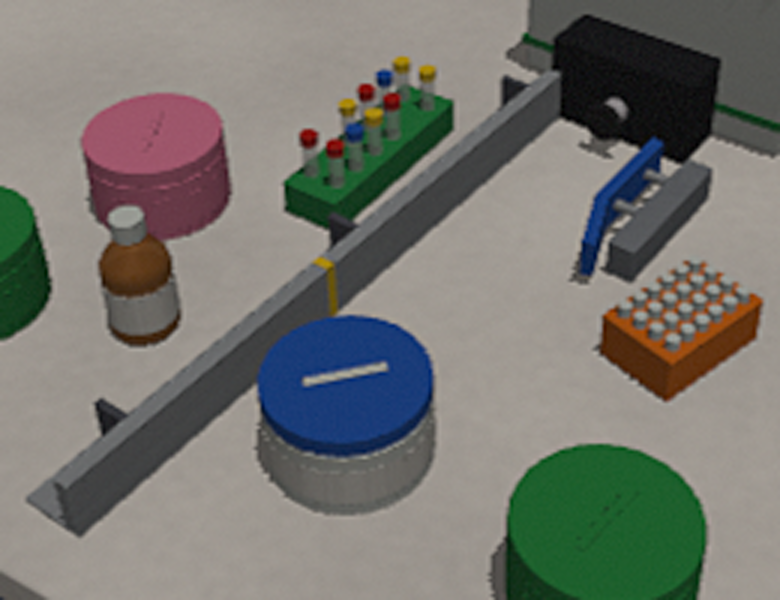

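View pics/c2.png

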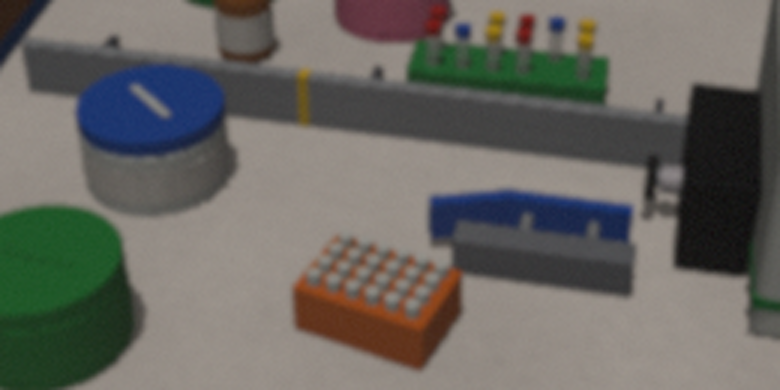

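The crops confirm the target: a white body with a blue lid, at scene (255,278) and side (175,206), in front of the fence and before the mark. Next I'll triangulate the jar, the fence, the mark and the nose corner.

```bash
cat > h.py <<'E'
import numpy as np
from scipy.spatial.transform import Rotation as R
CAM={'scene':((442.10288,281.02734,209.25651),[1.22136349,0.40763597,0.62281821],[0.4434794,0.77744918,-0.3922388,-0.21224401]),
'side':((434.74576,277.78751,203.0776),[0.4996188,0.83146155,0.56520605],[-0.04602788,0.87492557,-0.4818784,0.01341232])}
def hit(c,u,v,z):
    (f,cx,cy),o,q=CAM[c];o=np.array(o)
    d=R.from_quat(q).apply([(u-cx)/f,(v-cy)/f,1]);return (o+d*(z-o[2])/d[2])[:2]
def pix(c,p):
    (f,cx,cy),o,q=CAM[c];d=R.from_quat(q).inv().apply(np.array(p)-o);return np.array([f*d[0]/d[2]+cx,f*d[1]/d[2]+cy])
def sc(x,y):return ('scene',140+x/3,150+y/3)
def sd(x,y):return ('side',125+x/3,170+y/3)
E
python3 - <<'E'
from h import *
np.set_printoptions(precision=4,suppress=True)
for n,a,z in [('lid',sc(345,384),.064),('lid',sd(151,109),.064),('mark bot',sc(334,312),0),('mark bot',sd(304,123),0),
 ('mark top',sc(327,267),.045),('mark top',sd(304,75),.045),('start bot',sc(81,534),0),('start bot',sd(27,91),0),('far bot',sd(683,163),0),
 ('nose corner',sd(680,265),0),('nose corner',sc(684,159),0),('tipbox c',sc(682,303),.044),('tipbox c',sd(378,278),.044),('rack',sc(370,140),.044)]:
    print(n,a[0],hit(*a,z))
E
```

```text
lid scene [0.7851 0.0797]
lid side [0.7765 0.0831]
mark bot scene [ 0.6821 -0.0024]
mark bot side [ 0.6881 -0.0078]
mark top scene [ 0.6871 -0.0015]
mark top side [ 0.6859 -0.0064]
start bot scene [ 0.9113 -0.0236]
start bot side [ 0.9181 -0.026 ]
far bot side [0.3941 0.0106]
nose corner side [0.4024 0.1324]
nose corner scene [0.3968 0.1379]
tipbox c scene [0.6015 0.2153]
tipbox c side [0.5954 0.2215]
rack scene [ 0.5492 -0.0568]
```

```bash
cat >> h.py <<'E'
F0=np.array([0.,0.]);
def fit():
    from scipy.optimize import least_squares
    pts=[(sc(334,312),-.07,0,0,0),(sd(304,123),-.07,0,0,0),(sc(327,267),-.07,0,.045,0),(sd(304,75),-.07,0,.045,0),(sc(81,534),-.3,0,0,0),(sd(27,91),-.3,0,0,0),
     (sd(680,265),0,-.114,0,1),(sc(684,159),0,-.114,0,1)]
    def w(p,x,y,z,r):
        c,s=np.cos(p[2]),np.sin(p[2]);x=x+r*p[3];return [p[0]+c*x-s*y,p[1]+s*x+c*y,z]
    f=lambda p:np.concatenate([pix(a[0],w(p,*b))-a[1:] for a,*b in pts])
    r=least_squares(f,[.62,0,3.07,.22]);return r.x,r.fun
P=fit()[0]
c,s=np.cos(P[2]),np.sin(P[2]);M=np.array([[c,-s],[s,c]])   # fence->world
def tof(p):return M.T@(np.array(p)[:2]-P[:2])
def tow(q):return M@np.array(q)+P[:2]
def plan(goal,yaw_deg=None):   # prints tool-frame shift & yaw turn from the present pose
    from plant import get_state
    st=get_state();r=R.from_quat(st['eef_rot']);x=r.as_matrix()[:,0];yaw=np.degrees(np.arctan2(x[1],x[0]))
    az=0 if yaw_deg is None else -np.radians(yaw_deg-yaw)
    r2=r*R.from_rotvec([0,0,az])
    print('yaw',yaw,'az',az,'shift after turn',r2.inv().apply(np.array(goal)-st['tool_pos']),'z axis',r.as_matrix()[:,2])
E
python3 - <<'E'
from h import *
np.set_printoptions(precision=4,suppress=True)
p,f=fit();print(p,np.degrees(p[2]),f.reshape(-1,2))
for a in [(sc(345,384)),(sd(151,109))]:print('jar',tof(hit(*a,.064)))
j=tof((hit(*sc(345,384),.064)+hit(*sd(151,109),.064))/2)
print('green',hit(*sc(605,520),.064),'bottle',tof(hit(*sc(143,330),0)),'tip',tof([.598,.218]),'rack',tof([.549,-.057]),'nose',tow([p[3],-.052]))
e=np.radians(20);d=np.array([np.sin(e),np.cos(e)])
g=tow(j-d*.075);dw=M@d;print('jar w',tow(j),'start',g,'dir angle',np.degrees(np.arctan2(dw[1],dw[0])))
plan([*g,.238],np.degrees(np.arctan2(dw[1],dw[0]))+180)
E
```

```text
[0.6151 0.0032 3.0545 0.2247] 175.0090043341117 [[-0.9161  0.7146]
 [ 0.9464  1.2426]
 [ 0.0776 -0.8403]
 [ 0.1333  0.8357]
 [-0.7655  1.2531]
 [ 1.1743  0.8091]
 [ 0.6715  1.2859]
 [-1.3191  0.7666]]
jar [-0.1627 -0.091 ]
jar [-0.1538 -0.0936]
green [0.7982 0.2511] bottle [-0.1559  0.0952] tip [ 0.0357 -0.2125] rack [0.0606 0.0658] nose [0.3958 0.0746]
jar w [0.7808 0.0814] start [0.8125 0.1494] dir angle -114.99099566588829
yaw 26.121856844099018 az -0.6787087604093702 shift after turn [0.8708 0.1873 0.0005] z axis [-0.0008  0.0014 -1.    ]
```

```bash
python3 -m jog '[[[0,0,0,0,0,-0.17],[0,0,0,0,0,-0.17],[0,0,0,0,0,-0.17],[0,0,0,0,0,-0.169],[0.05,0.0108,0,0,0,0],[0.05,0.0108,0,0,0,0],[0.05,0.0108,0,0,0,0],[0.05,0.0108,0,0,0,0],[0.05,0.0108,0,0,0,0],[0.05,0.0108,0,0,0,0],[0.05,0.0108,0,0,0,0],[0.05,0.0108,0,0,0,0]]]' 0.04 10
python3 -m jog '[[[0.05,0.0108,0,0,0,0],[0.05,0.0108,0,0,0,0],[0.05,0.0108,0,0,0,0],[0.05,0.0108,0,0,0,0],[0.05,0.0108,0,0,0,0],[0.05,0.0108,0,0,0,0],[0.05,0.0108,0,0,0,0],[0.05,0.0108,0,0,0,0],[0.05,0.0108,0,0,0,0]]]'
python3 -c "
from h import *
plan([.8125,.1494,.03],65)"
```

```text
clock: 1.6
tool_pos: [0.523, -0.2337, 0.2384]
eef_rot: [0.843, 0.537, -0.0, -0.0]
contact_force: [0.3, -0.2, -0.3]
opening: 0.453
finger_force: 0.0
clock: 2.72
tool_pos: [0.801, 0.1328, 0.2382]
eef_rot: [0.843, 0.537, -0.001, 0.0]
contact_force: [1.4, -0.5, -1.4]
opening: 0.459
finger_force: 0.0
yaw 65.01798408125897 az 0.00031388143091528773 shift after turn [0.02008475 0.00345443 0.20813761] z axis [-7.78613418e-04 -6.45111020e-04 -9.99999489e-01]
```

```bash
python3 -m jog '[[[0,0,0,0,0,0],[0.005,0,0.04,0,0,0],[0,0,0.05,0,0,0],[0,0,0.05,0,0,0],[0,0,0.03,0,0,0],[0,0,0,0,0,0]]]'
python3 -c "
from h import *
plan([.8125,.1494,.03],65)"
python3 - <<'E'
from plant import *
import cv2
a=snapshot('scene')['frame'][150:350,140:400,::-1];cv2.imwrite('pics/c3.png',cv2.resize(a,(780,600),interpolation=cv2.INTER_CUBIC))
E
```

```text
clock: 3.48
tool_pos: [0.7998, 0.1341, 0.0651]
eef_rot: [0.843, 0.537, -0.004, -0.001]
contact_force: [-0.3, 0.5, -0.9]
opening: 0.455
finger_force: 0.0
yaw 64.99546124560376 az -7.921620815369076e-05 shift after turn [0.01941389 0.00528109 0.03493574] z axis [-0.00724993 -0.00274365 -0.99996995]
```

View pics/c3.png

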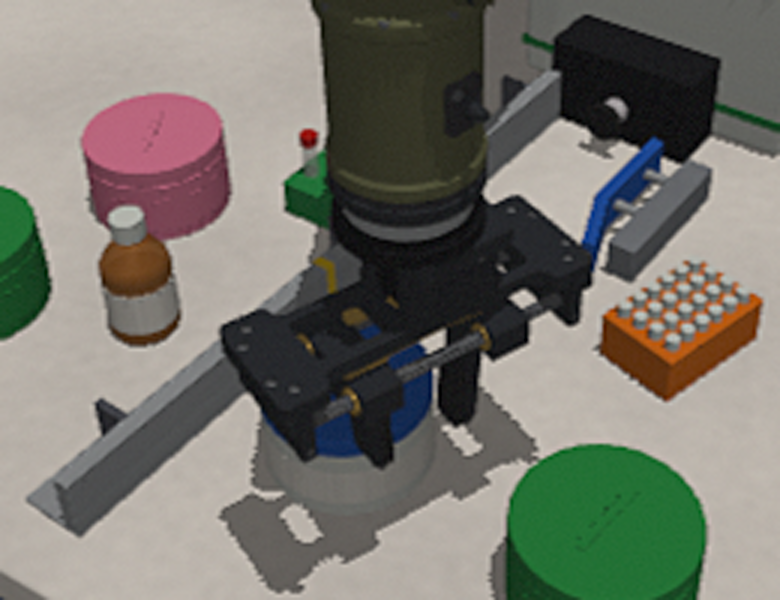

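The gripper is beside the jar at z = 65 mm, with the fingers at crop (370,440) and (460,390). They are only about 56 mm from the jar's centre, so I'll back off before lowering.

```bash
python3 -m jog '[[[0.01,0.003,0,0,0,0],[0.01,0.002,0,0,0,0],[0,0,0,0,0,0],[0,0,0.018,0,0,0],[0,0,0.017,0,0,0],[0,0,0,0,0,0]]]'
python3 -c "
from h import *
plan([.8125,.1494,.03],65)"
```

```text
clock: 4.28
tool_pos: [0.8133, 0.1514, 0.0302]
eef_rot: [0.843, 0.538, -0.003, -0.001]
contact_force: [-0.0, 0.1, -0.9]
opening: 0.457
finger_force: 0.0
yaw 65.0311863039033 az 0.0005443036846400942 shift after turn [-2.15394216e-03  8.15394814e-05  2.31108337e-04] z axis [-0.00562484 -0.00169693 -0.99998274]
```

```bash
python3 -m jog '[[[-0.005,0,0,0,0,0],[-0.005,0,0,0,0,0],[-0.004,0,0,0,0,0],[-0.003,0,0,0,0,0],[-0.003,0,0,0,0,0],[-0.003,0,0,0,0,0],[-0.003,0,0,0,0,0],[-0.003,0,0,0,0,0],[-0.004,0,0,0,0,0],[-0.004,0,0,0,0,0],[-0.004,0,0,0,0,0]]]'
python3 -m jog '[[[-0.003,0,0,0,0,0],[-0.003,0,0,0,0,0],[-0.003,0,0,0,0,0]]]'
python3 - <<'E'
from h import *
from plant import *
import cv2
print(tof(get_state()['tool_pos']))
a=snapshot('side')['frame'][170:300,125:385,::-1];cv2.imwrite('pics/c4.png',cv2.resize(a,(780,390),interpolation=cv2.INTER_CUBIC))
E
```

```text
clock: 5.65
tool_pos: [0.7982, 0.1155, 0.0338]
eef_rot: [0.843, 0.537, 0.0, -0.0]
contact_force: [1.4, 1.1, -0.1]
opening: 0.454
finger_force: 1.1
clock: 6.02
tool_pos: [0.7944, 0.107, 0.0338]
eef_rot: [0.843, 0.537, 0.0, -0.0]
contact_force: [1.7, 2.4, -0.0]
opening: 0.454
finger_force: 1.2
[-0.1695649  -0.11894468]
```

View pics/c4.png

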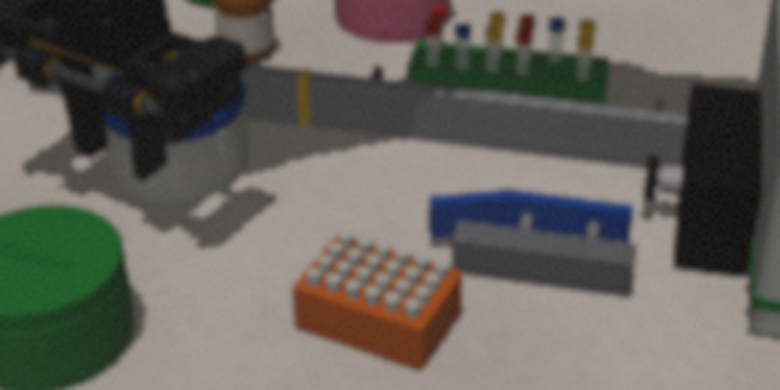

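The jar sits in the cradle between the fingers at crop (175,150), with both fingers touching it. I estimate about 13 mm still to go to the fence.

```bash
python3 -m jog '[[[-0.003,0,0,0,0,0],[-0.003,0,0,0,0,0],[-0.002,0,0,0,0,0],[-0.002,0,0,0,0,0]]]'
python3 -m jog '[[[-0.0015,0,0,0,0,0],[-0.0015,0,0,0,0,0]]]'
python3 -m jog '[[[-0.001,0,0,0,0,0],[-0.001,0,0,0,0,0]]]'
python3 -c "
from h import *
from plant import *
print(tof(get_state()['tool_pos']))"
```

```text
clock: 6.58
tool_pos: [0.7903, 0.0978, 0.0337]
eef_rot: [0.843, 0.537, 0.0, 0.0]
contact_force: [1.7, 1.9, -0.6]
opening: 0.455
finger_force: 1.2
clock: 6.82
tool_pos: [0.789, 0.0952, 0.0337]
eef_rot: [0.843, 0.537, 0.0, 0.0]
contact_force: [1.3, 3.3, -0.2]
opening: 0.456
finger_force: 1.2
clock: 7.08
tool_pos: [0.7884, 0.0943, 0.0338]
eef_rot: [0.843, 0.538, 0.001, -0.0]
contact_force: [1.4, 3.6, -1.8]
opening: 0.45
finger_force: 2.2
[-0.16467085 -0.10576157]
```

```bash
python3 -m jog '[[[-0.001,0,0,0,0,0],[0,0,0,0,0,0]]]'
python3 -m jog '[[[-0.001,0,0,0,0,0],[0,0,0,0,0,0]]]'
python3 -c "
from h import *
from plant import *
print(tof(get_state()['tool_pos']))"
```

```text
clock: 7.32
tool_pos: [0.7881, 0.0943, 0.0339]
eef_rot: [0.843, 0.538, 0.001, -0.001]
contact_force: [2.3, 5.2, -1.9]
opening: 0.454
finger_force: 2.6
clock: 7.58
tool_pos: [0.7878, 0.0944, 0.034]
eef_rot: [0.843, 0.538, 0.002, -0.001]
contact_force: [3.0, 6.6, -2.1]
opening: 0.451
finger_force: 3.1
[-0.1640934  -0.10579267]
```

Position has stalled while the force rises (about 7 N), so the jar is against the fence. Now I'll back off, lift, turn, shut the fingers and go behind the jar.

```bash
python3 -m jog '[[[0.004,0,0,0,0,0],[0.012,0,0,0,0,0],[0.012,0,0,0,0,0],[0.004,0,-0.03,0,0,0],[0,0,-0.04,0,0,0],[0,0,0,0,0,0.1745],[0,0,0,0,0,0.1745],[0,0,0,0,0,0.1745],[0,0,0,0,0,0.1745],[0,0,0,0,0,0.1745],[0,0,0,0,0,0]]]' 
python3 - <<'E'
from h import *
from plant import *
import cv2
g=tow(np.array([-.1445,-.052])-.078*np.array([np.cos(.349),np.sin(.349)]));print(g)
plan([*g,.1],15)
a=snapshot('scene')['frame'][150:350,140:400,::-1];cv2.imwrite('pics/c5.png',cv2.resize(a,(780,600),interpolation=cv2.INTER_CUBIC))
E
```

```text
clock: 8.95
tool_pos: [0.8009, 0.1212, 0.1037]
eef_rot: [0.991, 0.132, -0.0, 0.0]
contact_force: [0.4, -0.7, -0.1]
opening: 0.454
finger_force: 0.0
[0.83894384 0.06266457]
yaw 15.177383708076233 az 0.0030959297453267234 shift after turn [0.02161937 0.06637251 0.00370542] z axis [-4.27686011e-05 -8.36970345e-04 -9.99999649e-01]
```

View pics/c5.png

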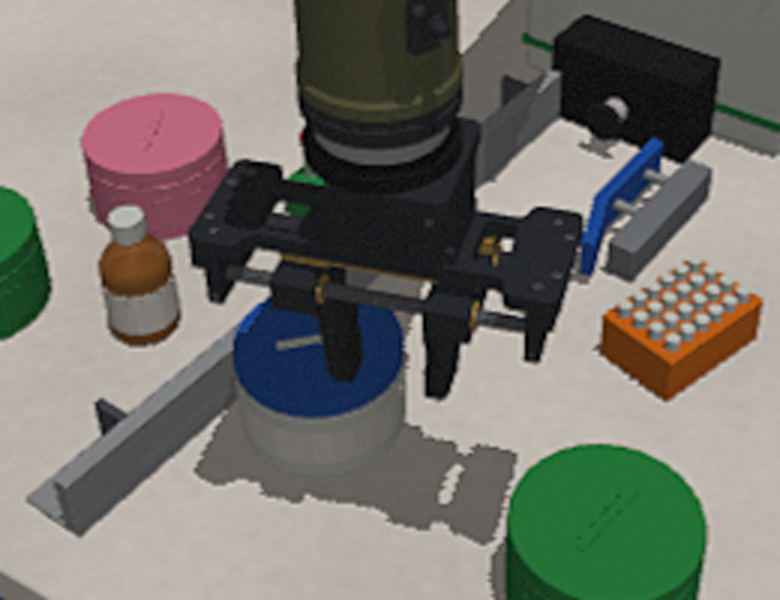

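The jar now rests against the fence, with the lid centre near crop (319,350). The gripper is above it at about z = 0.10 and still turned as planned.

```bash
python3 -c "
from h import *
print(tof(hit(*sc(319,350),.064)))"
python3 -m jog '[[[0.022,0.02,0,0,0,0],[0,0.025,0,0,0,0],[0,0.022,0,0,0,0],[0,0,0,0,0,0],[0,0,0,0,0,0]]]' 0 10
python3 -m jog '[[[0,0,0.03,0,0,0],[0,0,0.03,0,0,0],[0,0,0.012,0,0,0],[0,0,0,0,0,0]]]'
python3 -c "
from h import *
from plant import *
print(tof(get_state()['tool_pos']))
plan([.8389,.0627,.03],15)"
```

```text
[-0.14978776 -0.06068586]
clock: 9.62
tool_pos: [0.8391, 0.0623, 0.1039]
eef_rot: [0.991, 0.131, -0.0, -0.001]
contact_force: [0.2, 0.5, -0.3]
opening: 0.006
finger_force: 0.0
clock: 10.12
tool_pos: [0.8388, 0.0626, 0.031]
eef_rot: [0.991, 0.131, -0.001, -0.0]
contact_force: [-0.3, -0.0, 0.2]
opening: 0.008
finger_force: 0.0
[-0.21764695 -0.07857879]
yaw 15.090381762013415 az 0.0015774593308880286 shift after turn [ 1.42127074e-04 -8.15009865e-05  1.02979916e-03] z axis [-1.54688213e-03  3.91649026e-04 -9.99998727e-01]
```

```bash
python3 -m jog '[[[-0.004,0,0,0,0,0],[-0.004,0,0,0,0,0],[-0.004,0,0,0,0,0],[-0.0019,-0.0007,0,0,0,0],[-0.0019,-0.0007,0,0,0,0],[-0.0019,-0.0007,0,0,0,0],[-0.0019,-0.0007,0,0,0,0]]]'
python3 -m jog '[[[-0.0028,-0.001,0,0,0,0],[-0.0028,-0.001,0,0,0,0],[-0.0028,-0.001,0,0,0,0],[-0.0028,-0.001,0,0,0,0]]]'
python3 -m jog '[[[-0.0038,-0.0014,0,0,0,0],[-0.0038,-0.0014,0,0,0,0],[-0.0038,-0.0014,0,0,0,0],[-0.0038,-0.0014,0,0,0,0]]]'
python3 - <<'E'
from h import *
from plant import *
import cv2
print(tof(get_state()['tool_pos']))
a=snapshot('scene')['frame'][150:350,140:400,::-1];cv2.imwrite('pics/c6.png',cv2.resize(a,(780,600),interpolation=cv2.INTER_CUBIC))
E
```

```text
clock: 11.0
tool_pos: [0.8206, 0.0599, 0.032]
eef_rot: [0.991, 0.131, 0.001, -0.0]
contact_force: [4.1, 1.8, -1.2]
opening: 0.006
finger_force: 1.7
clock: 11.5
tool_pos: [0.8083, 0.0614, 0.0321]
eef_rot: [0.991, 0.131, 0.001, -0.001]
contact_force: [3.3, 3.6, -1.0]
opening: 0.004
finger_force: 2.4
clock: 12.0
tool_pos: [0.7922, 0.0629, 0.0321]
eef_rot: [0.991, 0.131, 0.001, -0.001]
contact_force: [4.3, 2.3, -0.7]
opening: 0.004
finger_force: 2.3
[-0.17122643 -0.07480312]
```

View pics/c6.png

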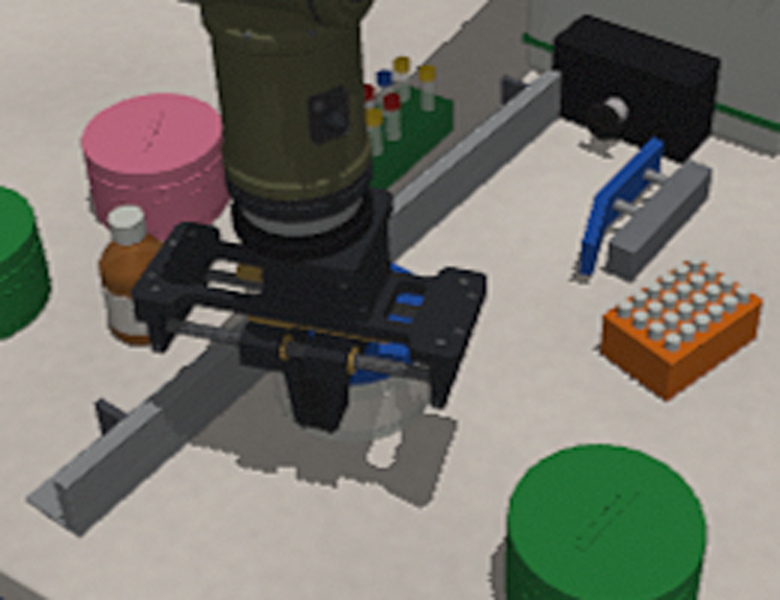

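The finger pair is behind the jar at crop (320,390) and pushing it. The force on the tool has a lateral part (2–3 N), so the jar is pressed on the fence. I'll continue along it.

```bash
python3 -m jog '[[[-0.0047,-0.0017,0,0,0,0],[-0.0047,-0.0017,0,0,0,0],[-0.0047,-0.0017,0,0,0,0],[-0.0047,-0.0017,0,0,0,0],[-0.0047,-0.0017,0,0,0,0],[-0.0047,-0.0017,0,0,0,0]]]'
python3 -m jog '[[[-0.0047,-0.0017,0,0,0,0],[-0.0047,-0.0017,0,0,0,0],[-0.0047,-0.0017,0,0,0,0],[-0.0047,-0.0017,0,0,0,0],[-0.0047,-0.0017,0,0,0,0],[-0.0047,-0.0017,0,0,0,0]]]'
python3 - <<'E'
from h import *
from plant import *
import cv2
print(tof(get_state()['tool_pos']))
a=snapshot('side')['frame'][170:300,125:385,::-1];cv2.imwrite('pics/c7.png',cv2.resize(a,(780,390),interpolation=cv2.INTER_CUBIC))
E
```

```text
clock: 12.8
tool_pos: [0.7626, 0.0654, 0.0322]
eef_rot: [0.991, 0.131, 0.001, -0.001]
contact_force: [3.9, 3.0, -2.2]
opening: 0.008
finger_force: 2.4
clock: 13.55
tool_pos: [0.7329, 0.068, 0.0322]
eef_rot: [0.991, 0.131, 0.001, -0.001]
contact_force: [3.7, 4.0, -1.3]
opening: 0.004
finger_force: 2.4
[-0.11167887 -0.07473514]
```

View pics/c7.png

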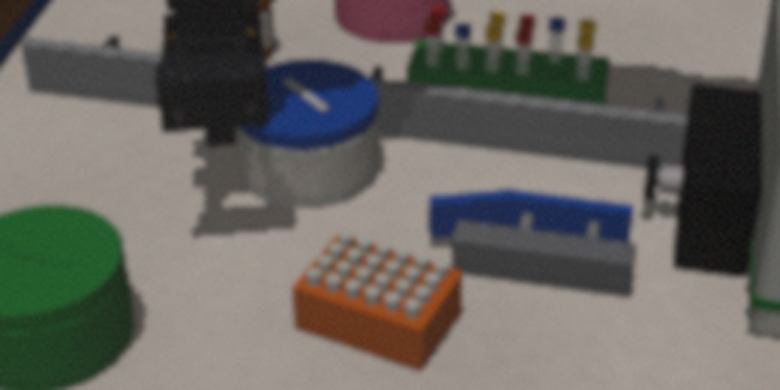

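The lid's right edge is at crop x = 378 and its centre near (305,104). The jar is close to the fence and about at the mark. I'll check its offset numerically.

```bash
python3 - <<'E'
from h import *
import cv2
print(tof(hit(*sd(305,104),.064)))
im=cv2.imread('pics/c7.png');h=cv2.cvtColor(im,cv2.COLOR_BGR2HSV)
m=cv2.inRange(h,(105,120,40),(125,255,255));m[:,:150]=0;m[:,400:]=0
ys,xs=np.nonzero(m);print(xs.min(),xs.max(),ys.min(),ys.max())
def lid(y,z=.064):
    t=np.linspace(0,6.28,90);q=np.array([pix('side',[*tow([x0+.052*np.cos(a),y+.052*np.sin(a)]),z]) for a in t])
    return (q-[125,170])*3
for x0,y in((-.055,-.052),(-.055,-.060)):
    q=lid(y);print(y,q.min(0),q.max(0))
E
```

```text
[-0.05019705 -0.06444128]
247 377 64 146
-0.052 [230.12741839  57.36411125] [375.77848009 134.50776602]
-0.06 [226.45509653  62.67899475] [373.17936745 140.92753325]
```

```bash
python3 - <<'E'
from h import *
import cv2
def ext(cam,off,x0,y,z):
    t=np.linspace(0,6.28,90);q=(np.array([pix(cam,[*tow([x0+.052*np.cos(a),y+.052*np.sin(a)]),z]) for a in t])-off)*3+1
    return q.min(0).round(),q.max(0).round()
im=cv2.imread('pics/c5.png');h=cv2.cvtColor(im,cv2.COLOR_BGR2HSV)
m=cv2.inRange(h,(105,120,25),(125,255,255));m[:,:200]=0;m[:,430:]=0
ys,xs=np.nonzero(m);print('c5 lid',xs.min(),xs.max(),ys.min(),ys.max())
for y in(-.052,-.057,-.062):print(y,ext('scene',[140,150],-.1445,y,.064),'bottom',ext('scene',[140,150],-.1445,y,0))
im=cv2.imread('pics/c1.png');h=cv2.cvtColor(im,cv2.COLOR_BGR2HSV)
m=cv2.inRange(h,(105,120,25),(125,255,255));m[:,:200]=0;m[:,460:]=0
ys,xs=np.nonzero(m);print('c1 lid',xs.min(),xs.max(),ys.min(),ys.max())
for y in(-.087,-.092):print(y,ext('scene',[140,150],-.158,y,.064),'bottom',ext('scene',[140,150],-.158,y,0))
c=cv2.imread('pics/c7.png');print(c[40:80:2,320].tolist())
E
```

```text
c5 lid 233 402 263 416
-0.052 (array([228., 283.]), array([401., 404.])) bottom (array([239., 355.]), array([404., 478.]))
-0.057 (array([234., 286.]), array([407., 407.])) bottom (array([245., 358.]), array([410., 481.]))
-0.062 (array([240., 289.]), array([414., 411.])) bottom (array([251., 361.]), array([416., 485.]))
c1 lid 257 432 71 455
-0.087 (array([256., 316.]), array([435., 445.])) bottom (array([266., 389.]), array([436., 520.]))
-0.092 (array([263., 320.]), array([442., 449.])) bottom (array([272., 393.]), array([443., 524.]))
[[137, 143, 151], [136, 143, 151], [135, 143, 151], [136, 143, 150], [136, 142, 151], [136, 142, 151], [135, 141, 150], [134, 141, 148], [126, 131, 137], [113, 113, 118], [94, 86, 89], [76, 58, 56], [66, 42, 35], [61, 35, 25], [60, 33, 22], [60, 33, 24], [61, 32, 23], [61, 32, 24], [62, 34, 26], [62, 34, 26]]
```

The numbers agree with contact at the fence (y about -52 to -56 mm, within the calibration error), and the lateral force confirms it. Continuing to the pad.

```bash
python3 -m jog '[[[-0.0047,-0.0017,0,0,0,0],[-0.0047,-0.0017,0,0,0,0],[-0.0047,-0.0017,0,0,0,0],[-0.0047,-0.0017,0,0,0,0],[-0.0047,-0.0017,0,0,0,0],[-0.0047,-0.0017,0,0,0,0],[-0.0047,-0.0017,0,0,0,0],[-0.0047,-0.0017,0,0,0,0]]]'
python3 -m jog '[[[-0.0047,-0.0017,0,0,0,0],[-0.0047,-0.0017,0,0,0,0],[-0.0047,-0.0017,0,0,0,0],[-0.0047,-0.0017,0,0,0,0],[-0.0028,-0.001,0,0,0,0],[-0.0028,-0.001,0,0,0,0]]]'
python3 -m jog '[[[-0.0028,-0.001,0,0,0,0],[-0.0028,-0.001,0,0,0,0],[-0.0028,-0.001,0,0,0,0],[-0.0028,-0.001,0,0,0,0]]]'
python3 -c "
from h import *
from plant import *
print(tof(get_state()['tool_pos']),P[3])"
```

```text
clock: 14.6
tool_pos: [0.6936, 0.0715, 0.0323]
eef_rot: [0.991, 0.131, 0.002, -0.001]
contact_force: [5.1, 4.6, -0.2]
opening: 0.008
finger_force: 2.8
clock: 15.35
tool_pos: [0.668, 0.0738, 0.0324]
eef_rot: [0.991, 0.131, 0.002, -0.001]
contact_force: [4.4, 4.5, -0.9]
opening: 0.005
finger_force: 2.9
clock: 15.85
tool_pos: [0.6563, 0.0749, 0.0324]
eef_rot: [0.991, 0.131, 0.002, -0.001]
contact_force: [5.0, 4.4, -1.9]
opening: 0.007
finger_force: 2.9
[-0.03474455 -0.07492673] 0.22466063214796078
```

```bash
python3 -m jog '[[[-0.0028,-0.001,0,0,0,0],[-0.0028,-0.001,0,0,0,0],[-0.0028,-0.001,0,0,0,0],[-0.0028,-0.001,0,0,0,0],[-0.0028,-0.001,0,0,0,0],[-0.0028,-0.001,0,0,0,0]]]'
python3 -m jog '[[[-0.0028,-0.001,0,0,0,0],[-0.0028,-0.001,0,0,0,0],[-0.0028,-0.001,0,0,0,0],[-0.0028,-0.001,0,0,0,0]]]'
python3 -m jog '[[[-0.0028,-0.001,0,0,0,0],[-0.0028,-0.001,0,0,0,0],[-0.0028,-0.001,0,0,0,0],[-0.0028,-0.001,0,0,0,0]]]'
python3 -c "
from h import *
from plant import *
print(tof(get_state()['tool_pos']),P[3])"
```

```text
clock: 16.6
tool_pos: [0.6387, 0.0764, 0.0324]
eef_rot: [0.991, 0.131, 0.002, -0.001]
contact_force: [5.6, 4.5, -1.0]
opening: 0.006
finger_force: 3.0
clock: 17.1
tool_pos: [0.6269, 0.0774, 0.0324]
eef_rot: [0.991, 0.131, 0.002, -0.001]
contact_force: [4.6, 5.0, -1.3]
opening: 0.002
finger_force: 3.0
clock: 17.6
tool_pos: [0.6152, 0.0785, 0.0325]
eef_rot: [0.991, 0.131, 0.003, -0.001]
contact_force: [5.0, 5.2, -1.3]
opening: 0.004
finger_force: 3.1
[ 0.00644347 -0.07497651] 0.22466063214796078
```

```bash
python3 -m jog '[[[-0.0028,-0.001,0,0,0,0],[-0.0028,-0.001,0,0,0,0],[-0.0028,-0.001,0,0,0,0],[-0.0019,-0.0007,0,0,0,0]]]'
python3 -m jog '[[[-0.0019,-0.0007,0,0,0,0],[-0.0019,-0.0007,0,0,0,0],[-0.0019,-0.0007,0,0,0,0],[-0.0019,-0.0007,0,0,0,0]]]'
python3 -m jog '[[[-0.0019,-0.0007,0,0,0,0],[-0.0019,-0.0007,0,0,0,0],[-0.0019,-0.0007,0,0,0,0],[-0.0019,-0.0007,0,0,0,0]]]'
python3 -c "
from h import *
from plant import *
print(tof(get_state()['tool_pos']),P[3])"
```

```text
clock: 18.1
tool_pos: [0.6044, 0.0794, 0.0325]
eef_rot: [0.991, 0.131, 0.003, -0.001]
contact_force: [5.4, 5.2, -1.0]
opening: 0.006
finger_force: 3.2
clock: 18.6
tool_pos: [0.5966, 0.0802, 0.0325]
eef_rot: [0.991, 0.131, 0.003, -0.001]
contact_force: [6.7, 4.9, -1.6]
opening: 0.005
finger_force: 3.9
clock: 19.1
tool_pos: [0.5932, 0.0809, 0.0337]
eef_rot: [0.991, 0.131, 0.008, -0.001]
contact_force: [11.1, 3.6, -0.4]
opening: 0.006
finger_force: 6.0
[ 0.02856159 -0.07546039] 0.22466063214796078
```

The pad lead-in is engaged, so I'll go on more slowly.

```bash
python3 -m jog '[[[-0.0014,-0.0005,0,0,0,0],[-0.0014,-0.0005,0,0,0,0]]]'
python3 -m jog '[[[-0.0014,-0.0005,0,0,0,0],[-0.0014,-0.0005,0,0,0,0]]]'
python3 -m jog '[[[-0.0014,-0.0005,0,0,0,0],[-0.0014,-0.0005,0,0,0,0]]]'
python3 -c "
from h import *
from plant import *
print(tof(get_state()['tool_pos']),P[3])"
```

```text
clock: 19.35
tool_pos: [0.5904, 0.0812, 0.0337]
eef_rot: [0.991, 0.131, 0.008, -0.001]
contact_force: [12.1, 4.9, -0.3]
opening: 0.005
finger_force: 6.0
clock: 19.6
tool_pos: [0.5874, 0.0815, 0.0337]
eef_rot: [0.991, 0.131, 0.008, -0.001]
contact_force: [10.6, 4.6, -0.1]
opening: 0.005
finger_force: 6.0
clock: 19.85
tool_pos: [0.5843, 0.0818, 0.0337]
eef_rot: [0.991, 0.131, 0.008, -0.001]
contact_force: [9.5, 4.3, -0.1]
opening: 0.005
finger_force: 5.9
[ 0.03749717 -0.07558027] 0.22466063214796078
```

```bash
python3 -m jog '[[[-0.0014,-0.0005,0,0,0,0],[-0.0014,-0.0005,0,0,0,0],[-0.0014,-0.0005,0,0,0,0],[-0.0014,-0.0005,0,0,0,0],[-0.0014,-0.0005,0,0,0,0]]]'
python3 -m jog '[[[-0.0014,-0.0005,0,0,0,0],[-0.0014,-0.0005,0,0,0,0],[-0.0014,-0.0005,0,0,0,0],[-0.0014,-0.0005,0,0,0,0],[-0.0014,-0.0005,0,0,0,0]]]'
python3 -m jog '[[[-0.0014,-0.0005,0,0,0,0],[-0.0014,-0.0005,0,0,0,0],[-0.0014,-0.0005,0,0,0,0],[-0.0014,-0.0005,0,0,0,0],[-0.0014,-0.0005,0,0,0,0]]]'
python3 -c "
from h import *
from plant import *
print(tof(get_state()['tool_pos']),P[3])"
```

```text
clock: 20.48
tool_pos: [0.5765, 0.0826, 0.0335]
eef_rot: [0.991, 0.131, 0.007, -0.001]
contact_force: [9.5, 5.8, -0.5]
opening: 0.005
finger_force: 5.5
clock: 21.1
tool_pos: [0.5691, 0.0833, 0.0335]
eef_rot: [0.991, 0.131, 0.007, -0.001]
contact_force: [10.5, 5.0, 0.4]
opening: 0.005
finger_force: 5.6
clock: 21.72
tool_pos: [0.5618, 0.084, 0.0334]
eef_rot: [0.991, 0.131, 0.007, -0.001]
contact_force: [10.3, 4.6, 0.7]
opening: 0.009
finger_force: 5.7
[ 0.06011843 -0.07583567] 0.22466063214796078
```

Sliding through the pad at about 11 N. From here I use small steps and watch for the foot.

```bash
python3 -m jog '[[[-0.00094,-0.00034,0,0,0,0],[-0.00094,-0.00034,0,0,0,0],[-0.00094,-0.00034,0,0,0,0],[-0.00094,-0.00034,0,0,0,0],[-0.00094,-0.00034,0,0,0,0],[-0.00094,-0.00034,0,0,0,0]]]'
python3 -m jog '[[[-0.00094,-0.00034,0,0,0,0],[-0.00094,-0.00034,0,0,0,0],[-0.00094,-0.00034,0,0,0,0],[-0.00094,-0.00034,0,0,0,0]]]'
python3 -m jog '[[[-0.00094,-0.00034,0,0,0,0],[-0.00094,-0.00034,0,0,0,0],[-0.00094,-0.00034,0,0,0,0]]]'
python3 -m jog '[[[-0.00094,-0.00034,0,0,0,0],[-0.00094,-0.00034,0,0,0,0],[-0.00094,-0.00034,0,0,0,0]]]'
python3 -c "
from h import *
from plant import *
print(tof(get_state()['tool_pos']),P[3])"
```

```text
clock: 22.48
tool_pos: [0.556, 0.0846, 0.0334]
eef_rot: [0.991, 0.131, 0.007, -0.001]
contact_force: [9.0, 5.6, 0.1]
opening: 0.003
finger_force: 5.7
clock: 22.98
tool_pos: [0.5521, 0.085, 0.0334]
eef_rot: [0.991, 0.131, 0.007, -0.001]
contact_force: [10.6, 5.4, -0.0]
opening: 0.005
finger_force: 5.7
clock: 23.35
tool_pos: [0.5492, 0.0852, 0.0334]
eef_rot: [0.991, 0.131, 0.007, -0.001]
contact_force: [10.9, 6.3, 0.1]
opening: 0.007
finger_force: 5.7
clock: 23.72
tool_pos: [0.5462, 0.0856, 0.0334]
eef_rot: [0.991, 0.131, 0.007, -0.001]
contact_force: [9.9, 5.1, -0.2]
opening: 0.003
finger_force: 5.8
[ 0.075847   -0.07600371] 0.22466063214796078
```

```bash
for i in 1; do :; done
python3 -m jog '[[[-0.00094,-0.00034,0,0,0,0],[-0.00094,-0.00034,0,0,0,0],[-0.00094,-0.00034,0,0,0,0]]]'
python3 -m jog '[[[-0.00094,-0.00034,0,0,0,0],[-0.00094,-0.00034,0,0,0,0],[-0.00094,-0.00034,0,0,0,0]]]'
python3 -m jog '[[[-0.00094,-0.00034,0,0,0,0],[-0.00094,-0.00034,0,0,0,0],[-0.00094,-0.00034,0,0,0,0]]]'
```

```text
clock: 24.1
tool_pos: [0.5433, 0.0858, 0.0334]
eef_rot: [0.991, 0.131, 0.008, -0.001]
contact_force: [10.5, 4.2, -0.0]
opening: 0.009
finger_force: 5.8
clock: 24.48
tool_pos: [0.5403, 0.0861, 0.0334]
eef_rot: [0.991, 0.131, 0.008, -0.001]
contact_force: [10.4, 5.7, 0.2]
opening: 0.006
finger_force: 5.8
clock: 24.85
tool_pos: [0.5385, 0.0863, 0.0335]
eef_rot: [0.991, 0.131, 0.009, -0.001]
contact_force: [12.8, 5.5, -0.2]
opening: 0.004
finger_force: 6.7
```

Foot felt at tool x ≈ 0.5395. Now I press in gently, one step at a time.

```bash
python3 -m jog '[[[-0.00094,-0.00034,0,0,0,0],[0,0,0,0,0,0]]]'
python3 -m jog '[[[-0.00094,-0.00034,0,0,0,0],[0,0,0,0,0,0]]]'
```

```text
clock: 25.1
tool_pos: [0.538, 0.0863, 0.0336]
eef_rot: [0.991, 0.131, 0.009, -0.001]
contact_force: [12.9, 5.3, -0.9]
opening: 0.003
finger_force: 6.8
clock: 25.35
tool_pos: [0.5375, 0.0864, 0.0337]
eef_rot: [0.991, 0.131, 0.01, -0.001]
contact_force: [12.8, 4.3, 0.4]
opening: 0.006
finger_force: 7.1
```

```bash
python3 -m jog '[[[-0.00094,-0.00034,0,0,0,0],[0,0,0,0,0,0]]]'
```

```text
clock: 25.6
tool_pos: [0.537, 0.0864, 0.0338]
eef_rot: [0.991, 0.131, 0.01, -0.001]
contact_force: [14.2, 5.0, -0.2]
opening: 0.004
finger_force: 7.4
```

```bash
python3 -m jog '[[[-0.00094,-0.00034,0,0,0,0],[0,0,0,0,0,0]]]'
python3 -m jog '[[[-0.00094,-0.00034,0,0,0,0],[0,0,0,0,0,0]]]'
```

```text
clock: 25.85
tool_pos: [0.5364, 0.0865, 0.0338]
eef_rot: [0.991, 0.131, 0.011, -0.001]
contact_force: [13.8, 5.3, 0.5]
opening: 0.005
finger_force: 7.7
clock: 26.1
tool_pos: [0.536, 0.0865, 0.0339]
eef_rot: [0.991, 0.131, 0.011, -0.001]
contact_force: [15.6, 4.5, -0.1]
opening: 0.003
finger_force: 8.0
```

```bash
python3 -m jog '[[[-0.00094,-0.00034,0,0,0,0],[0,0,0,0,0,0]]]'
```

```text
clock: 26.35
tool_pos: [0.5355, 0.0866, 0.034]
eef_rot: [0.991, 0.131, 0.012, -0.001]
contact_force: [16.5, 4.7, -1.3]
opening: 0.007
finger_force: 8.3
```

The foot is now carrying about 6 N. I'll release slowly straight back, then lift clear.

```bash
python3 -m jog '[[[0.0019,0.0007,0,0,0,0],[0.0019,0.0007,0,0,0,0],[0.0019,0.0007,0,0,0,0],[0.0019,0.0007,0,0,0,0],[0.0028,0.001,0,0,0,0],[0.0028,0.001,0,0,0,0],[0.0047,0.0017,0,0,0,0],[0.0094,0.0034,0,0,0,0],[0.0094,0.0034,0,0,0,0],[0,0,0,0,0,0]]]'
python3 -m jog '[[[0,0,-0.02,0,0,0],[0,0,-0.05,0,0,0],[0,0,-0.05,0,0,0],[0.05,0,-0.03,0,0,0],[0.05,0,0,0,0,0],[0.05,0,0,0,0,0],[0,0,0,0,0,0]]]'
python3 - <<'E'
from plant import *
import cv2
a=snapshot('side')['frame'][150:300,200:400,::-1];b=snapshot('scene')['frame'][130:280,260:460,::-1]
cv2.imwrite('pics/c8.png',cv2.resize(cv2.hconcat([cv2.resize(a,(400,300),interpolation=2),cv2.resize(b,(400,300),interpolation=2)]),(800,300)))
E
```

```text
clock: 27.6
tool_pos: [0.5639, 0.0801, 0.0317]
eef_rot: [0.991, 0.13, 0.0, 0.0]
contact_force: [-0.5, 0.5, -0.8]
opening: 0.007
finger_force: 0.0
clock: 28.48
tool_pos: [0.7099, 0.121, 0.1826]
eef_rot: [0.991, 0.131, 0.002, -0.0]
contact_force: [-0.6, 0.0, -0.3]
opening: 0.002
finger_force: 0.0
```

View pics/c8.png

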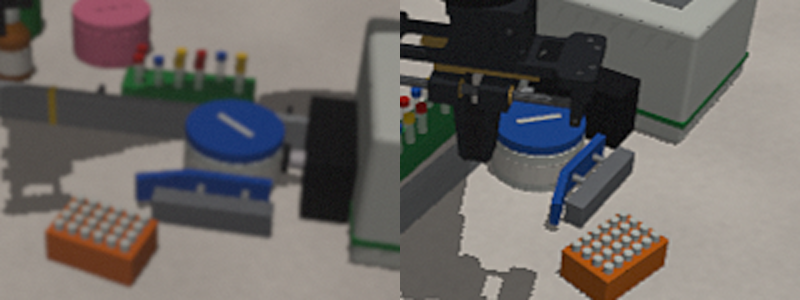

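The side view (left half) shows the jar upright at (235,135), between the fence and the pad and in contact with the foot at (288,160). The tip box (102,238) and the rack (185,85) have not moved, and the gripper is clear. I'm handing it in.

```bash
python3 -c "
from plant import *
print(finish_job())"
```

```text
the job is handed in; nothing more can be done
None
```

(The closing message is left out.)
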